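Hold the washer block square in the gauge corner

ROBOT

A 6-joint arm with a two-finger parallel gripper is mounted at the origin on the work surface. World frame = base frame: x ahead of the robot, y to its left, z up, the work surface at z = 0. Lengths are in m, angles in rad, forces in N, time in s.
With the tool pointing down it reaches from about 0.225 to 0.875 m from the base axis. Payload 3.4 kg.
Tool frame: the origin (TCP) lies midway between the tips of the shut fingers; the grasp point (between the pads) lies 19 mm behind it; z points along the fingers, y is the direction in which the jaws open and shut (so a half turn about z gives the same grasp; the last joint's range is limited). The gripper opens to 85 mm and grips with 20 to 120 N. Pads are 22 mm wide; open, the fingers measure 114 mm over their backs; the gripper's body (76 mm by 85 mm) begins 54 mm behind the grasp point. The pads swing forward as they close: fully open they stand 13 mm farther back than shut.
Start: joints at [1.141, 0.276, 1.505, -0, 1.361, -0.121], TCP at [0.175, 0.548, 0.231] pointing down, gripper open.
Joint ranges: [-2.89, 2.89], [-0.75, 2.08], [0.22, 2.7], [-1.18, 4.32], [0.11, 2.71], [-2.7, 2.7]. Speed limits (rad/s): [2.57, 2.57, 3.14, 3.14, 3.14, 3.14].

INTERFACE

Orientations are given as a unit quaternion [w, x, y, z].
In Python, from cell import env gives the robot as it stands. The module is installed in compiled form; this text tells all that it offers.
- The arm moves only by the tool servo_tool, never from a script. Its argument "targets" is a list of rows, each a list of 4 numbers: the shift along the tool's x, y, z in cm, then the turn about the tool's z in rad. In form: [[dx, dy, dz, spin], ...]. A call has 1 to 20 rows; each row is the pose to reach, as a shift and turn from the pose commanded when the call began, along the tool's axes at that moment; what a row does not reach only later rows make up. A row lasts 1/12 s, in which the tool goes at most 41.7 mm and 7.16 degrees, less where a joint would pass 70% of its speed; a pose out of reach is approached as far as the arm can. A call with a gripper value outside its range is refused whole. "fingers" is the opening, from 0 (shut) to 1 (fully open), set as the call begins (left out, the last holds). The fingers move at their own pace and stop on an object; "force" is the grip in N (left out, the last holds). Time passes only in rows, so rows that repeat a pose let the fingers close. It gives the time, the measured TCP pose, the force and the opening at its end, in the units of the state.
- env.read_state(): the state, without advancing time (a new reading comes with each control period).
- env.capture(name): name is "side" or "top" or "wrist"; returns a dict with "image" (480x640x3 uint8, red, green, blue), "K" (3x3 intrinsics, pixels), "eye" and "rotation" of the camera in the world. Camera axes: x right, y up, looking along -z (the intrinsics and any distortion apply to the point x, -y, -z); pixel columns grow to the right and rows downward; lengths in m; the calibration is good to about 2 mm. The wrist camera is an equidistant fisheye: a pixel r from the principal point sees the ray r / f radians off the axis. A picture is of the moment at which its call begins. There is no depth.
- env.finish_job(): hands the job in, once; it reports no verdict.
Trained networks look in a picture, given as the dict that the camera call returned (one of the last four; its "shot" number tells which), for a name from the list of things; names that differ only in an ending like _2 or _b are one class to them, and where a whole thing is asked for, a point or a joint stands for the part that bears it (a point fixed in the world has none). Each returns a list of dicts, best first, with "p" (0 to 1); they miss things now and then, are a little off and sometimes report something else, mostly with a low value. They report only what shows in the picture. A call takes as long as a camera call.
- env.find_in(picture, thing): "bbox" ([centre column, centre row, width, height] in pixels, round what is visible of it).
The state is a dict: "clock": time; "q": joint angles; "joint_vel": joint speeds; "joint_efforts": joint torques, N m; "tool_pos": TCP position; "ee_rot": TCP orientation; "contact_force": force on the tool from outside, world axes, zero at the start; "ft_torque": the same for the moment, N m; "finger_gap": finger opening in m.
Only numpy, scipy, OpenCV 4.12 (cv2) and the standard library are available. Lean on these libraries where they do the work, as an engineer would, in place of code of your own. Each camera call takes 0.05 s, during which the arm holds its last target. There are 200 camera calls.

TASK

Close up the blue gauge plate by sliding its orange gate (the one with the red knob) until it is fully home against the yellow fence. Stand the grey nylon washer block upright and flat on the plate, press it square into the corner between the yellow fence and the orange gate so that it bears on both at once with a steady push of several newtons on each, and finish still holding it there, gripped and pressed, while I take the reading. Leave the couplers, the brass depth gauge and the wrench where they are.

Things in the scene. Friction and masses are not known exactly. Their poses are not given: they have to be found in the camera images.
- gauge_plate: Blue steel plate, bolted down, 210 x 150 mm, 10 mm thick. Origin at table level, z up. In its own frame it runs x -110 to +100 mm, y -75 to +75 mm, its top at z = 10 mm. Its position and yaw vary. The yellow fence is on its +x edge (far from the robot), the orange gate along its +y edge (left). The block belongs on the plate at x < 80 mm, y < 50 mm.
- corner (a point): Point on the plate's top where the faces of the yellow fence and the closed gate meet: plate frame x = 80, y = 50, z = 10 mm; axes those of the plate. A block pressed home has one upright side on the plane x = 80 mm and another on y = 50 mm; with its long sides along the plate's x, its centre is then at plate x = 50, y = 27.5 mm.
- fence: Fixed, rigid yellow fence, standing 18 mm above the plate (top 28 mm above the table), 125 mm long along the plate's y (y -75 to +50 mm), 16 mm thick. Its stop face is x = 80 mm in the plate frame and looks to the plate's -x. Origin: middle of the foot of the stop face. The block rubs on fence, gate and plate with a friction coefficient of about 0.6 (0.48 to 0.72).
- gate: Orange gate bar, 100 mm along the plate's x, 16 thick, top 28 mm above the table. Stop face: plate y = 50 mm, looking to -y. It slides along the plate's x with about 2 N of friction and stays where left, between hard stops. Shut, it covers plate x -20 to +80 mm; it starts 50 to 80 mm open towards -x. Origin: centre of its underside, plate x = 30 mm minus the opening, y = 58, z = 10.
- gate_knob (a point): Point to grip on the red upright knob of the gate, 50 mm above the table. The knob is round, 14 mm across (17 mm in its top 8 mm) and stands 34 mm out of the gate bar's top, to 62 mm above the table. It is at plate x = -10 mm minus the opening, y = 58 mm.
- washer_block: Grey nylon block, 60 (x) x 45 (y) x 50 (z) mm, about 0.16 kg (varies), with a steel washer let into the middle of its top. Starts upright on the steel sheet to the right of the plate, turned by up to 0.7 rad. Origin: centre of its underside, z up. On the plate its top 32 mm rise above fence and gate, so the fingers can grip it there and pass above them.
- half_coupler: Rusty half coupler, 50 x 75 x 70 mm, loose on the sheet beyond the block; leave alone. Origin: centre of its underside.
- depth_gauge: Brass depth gauge, a flat 50 x 130 mm cross 8 mm thick, loose on the sheet beyond the plate; leave alone. Origin: centre of its underside.
- wrench: Dark steel wrench lying loose on the table at the left, near the robot; leave alone.
- double_coupler0: Zinc double coupler, 125 mm tall, standing in a notch of the dark slotted stand at the left; its top is 135 mm above the table; leave alone. Origin: centre of its underside.
- double_coupler1: The second zinc double coupler, as the first, in the next notch; leave alone.

How it is judged:
On the way:
1. the gate is slid fully home (x of gate in the frame of corner above -0.054 m), for 0.2 s.
At the end, for the whole second after the job is handed in: Gate within 4 mm of shut; block upright (0.06 rad), within 4 mm of the plate's top, square to the fence (0.04 rad, either side first), in the corner, at rest, held by the fingers (over 2 N) and pressing with over 2 N on the fence and over 2 N on the gate (x of gate in the frame of corner above -0.054 m and contact force between washer_block and fence above 2 N and contact force between washer_block and gate above 2 N and contact force between the fingers and washer_block above 2 N and (angle between the x axis of washer_block and the x axis of gauge_plate, either way round below 0.04 rad or angle between the x axis of washer_block and the y axis of gauge_plate, either way round below 0.04 rad) and angle between washer_block's own z axis and vertical below 0.06 rad and z of washer_block in the frame of corner between -0.003 and 0.004 m and x of washer_block in the frame of corner between -0.034 and -0.019 m and y of washer_block in the frame of corner between -0.034 and -0.019 m and linear speed of washer_block below 0.01 m/s); the arm keeps its last pose, push and grip.
It fails at once if a double coupler was disturbed (moved over 30 mm) (distance of any of double_coupler0, double_coupler1 from where it was at the start of the episode above 0.03 m).
It fails at once if the half coupler, the depth gauge or the wrench was disturbed (moved over 30 mm) (distance of any of half_coupler, depth_gauge, wrench from where it was at the start of the episode above 0.03 m).
It also fails if it takes over 66 s, if anything falls off the work surface, if the arm or the gripper's body presses on something with over 40 N, if the wrist force passes 120 N, or if a joint passes its speed limit or range.

## Working session

There is one attempt and no reset: what is moved stays moved. The work goes in short steps, Python scripts to look and compute and a tool call to move; the robot and the scene stay as the last step left them, time stands still between calls to the robot, and variables do not carry over. Pictures are saved under pics/ and viewed, about 8 in all and at most 12, crops included, and the job is handed in when it is done.

Besides the shell and the picture viewer there is one more tool, called after ">>>" as a command line: name --pt "numbers of a row" for each row, then --argument value for the rest. servo_tool: Moves the arm, as the interface text tells. Its arguments: {"type":"object","properties":{"targets":{"type":"array","items":{"type":"array","items":{"type":"number"}}},"fingers":{"type":"number"},"force":{"type":"number"}},"required":["targets"]}

```bash
mkdir -p pics
cat > h.py <<'E'
import numpy as np, cv2
from scipy.spatial.transform import Rotation as R
from cell import env
def quat(q): return R.from_quat([q[1],q[2],q[3],q[0]])
def ray(c,px,fish=False):
    K=np.array(c["K"]); x=(px[0]-K[0,2])/K[0,0]; y=(px[1]-K[1,2])/K[1,1]
    if fish:
        r=np.hypot(x,y); s=np.sin(r)/r if r>1e-9 else 1; v=np.array([x*s,-y*s,-np.cos(r)])
    else: v=np.array([x,-y,-1.])
    return np.array(c["rotation"])@v
def at_z(c,px,z,fish=False):
    d=ray(c,px,fish); e=np.array(c["eye"]); return e+d*(z-e[2])/d[2]
def proj(c,p):
    K=np.array(c["K"]); v=np.array(c["rotation"]).T@(np.array(p)-c["eye"])
    return K[0,0]*v[0]/-v[2]+K[0,2], K[1,1]*-v[1]/-v[2]+K[1,2]
def save(c,n): cv2.imwrite(f"pics/{n}.png",cv2.cvtColor(c["image"],cv2.COLOR_RGB2BGR))
E
python3 - <<'E'
from h import *
np.set_printoptions(precision=4,suppress=True)
for n in ["top","side"]:
    c=env.capture(n); save(c,n+"1"); print(n,np.array(c["K"]).tolist(),c["eye"],c["rotation"],[k for k in c])
    for t in ["gauge_plate","fence","gate","gate_knob","washer_block","half_coupler"]:
        print(t,[(np.round(d["bbox"],1).tolist(),round(d["p"],2)) for d in env.find_in(c,t)[:2]])
print(env.read_state())
E
```

```text
top [[537.2127513250744, 0.0, 321.22331134329426], [0.0, 537.2127513250744, 244.1079072772876], [0.0, 0.0, 1.0]] [0.4329 0.0612 1.3186] [ 0.7141  0.0471 -0.0381 -0.6974] ['image', 'K', 'eye', 'rotation', 'shot']
gauge_plate [([349.1, 252.4, 78.3, 97.4], 0.83)]
fence [([366.4, 216.8, 47.5, 21.9], 0.94)]
gate [([325.4, 256.6, 13.5, 35.1], 0.81)]
gate_knob [([323.9, 257.2, 9.8, 41.4], 0.71)]
washer_block [([475.3, 300.8, 20.8, 27.9], 0.89)]
half_coupler [([478.8, 193.1, 32.8, 28.1], 0.57)]
side [[456.461305463592, 0.0, 320.26989062797617], [0.0, 456.461305463592, 235.27134209451737], [0.0, 0.0, 1.0]] [ 0.1946 -0.3048  0.7335] [ 0.8728  0.3055 -0.1301 -0.3576] ['image', 'K', 'eye', 'rotation', 'shot']
gauge_plate [([341.0, 279.8, 127.4, 101.2], 0.58)]
fence [([386.7, 257.4, 44.6, 54.5], 0.73)]
gate [([313.5, 255.8, 49.3, 33.7], 0.58)]
gate_knob [([315.6, 253.4, 50.4, 31.4], 0.6)]
washer_block [([439.6, 430.1, 51.9, 55.5], 0.91)]
half_coupler [([535.0, 327.2, 56.3, 46.4], 0.78)]
{'clock': 0.7, 'q': array([ 1.141 ,  0.2759,  1.5049, -0.    ,  1.3607, -0.121 ]), 'joint_vel': array([ 0.001 ,  0.0009,  0.0015, -0.0001,  0.0012,  0.0009]), 'joint_efforts': array([  0.0009, -41.6503, -24.6053,  -0.0003,   0.0001,  -0.    ]), 'tool_pos': array([0.1748, 0.5478, 0.2313]), 'ee_rot': array([0.    , 0.1538, 0.9881, 0.0001]), 'contact_force': array([ 0.9011,  0.4422, -0.4187]), 'ft_torque': array([ 0.019 , -0.0589,  0.0095]), 'finger_gap': 0.0852959775271919}
```

View pics/top1.png

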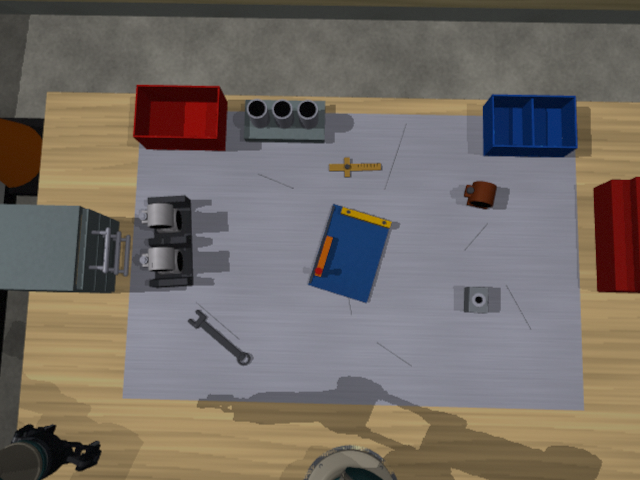

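View pics/side1.png

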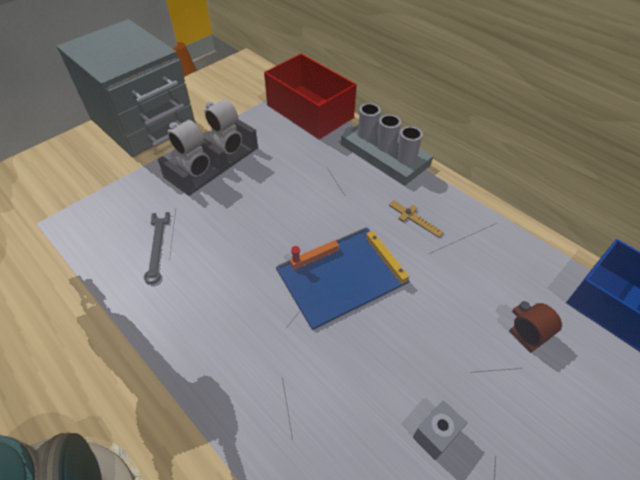

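```bash
cat >> h.py <<'E'
_at=ray
def ray(c,px,fish=False):
    return _at(dict(c,rotation=quat(c["rotation"]).as_matrix()),px,fish)
_pr=proj
def proj(c,p): return _pr(dict(c,rotation=quat(c["rotation"]).as_matrix()),p)
def box(x0,x1,y0,y1,z0,z1): return np.array([[x,y,z] for x in(x0,x1) for y in(y0,y1) for z in(z0,z1)])
def rz(a): return R.from_euler("z",a).as_matrix()
def sil(c,pts,S=4):
    u=np.array([proj(c,p) for p in pts])
    h=cv2.convexHull(((u+.5)*S*16).astype(np.int32))
    m=np.zeros((480*S,640*S),np.uint8); cv2.fillConvexPoly(m,h,255,shift=4)
    return cv2.resize(m,(640,480),interpolation=cv2.INTER_AREA)/255.
E
cat > fit.py <<'E'
from h import *
from scipy.optimize import minimize
np.set_printoptions(precision=4,suppress=True)
cs=[env.capture("top"),env.capture("side")]
ms=[]
for c in cs:
    h=cv2.cvtColor(c["image"],cv2.COLOR_RGB2HSV).astype(int); b=env.find_in(c,"gauge_plate")[0]["bbox"]
    roi=np.zeros((480,640),bool); roi[int(b[1]-b[3]/2-15):int(b[1]+b[3]/2+15),int(b[0]-b[2]/2-15):int(b[0]+b[2]/2+15)]=1
    s=(h[...,1]>140)&(h[...,2]>50)&roi
    ms.append([s&(h[...,0]>18)&(h[...,0]<35), s&(h[...,0]>=6)&(h[...,0]<=17), s])
    print([m.sum() for m in ms[-1]])
F=box(.08,.096,-.075,.05,.01,.028); P=box(-.11,.1,-.075,.075,0,.01)
def cost(v,cams=(0,1)):
    Rm=rz(v[2]); t=np.array([v[0],v[1],0]); e=0
    G=box(-.02-v[3],.08-v[3],.05,.066,.01,.028)
    for i in cams:
        sf,sg=[sil(cs[i],X@Rm.T+t) for X in(F,G)]; sp=np.maximum(np.maximum(sil(cs[i],P@Rm.T+t),sf),sg)
        for s,m in zip((sf,sg,sp),ms[i]): e+=np.abs(s-m).sum()
    return e
x0=at_z(cs[0],(350,253),.01)
for cams in [(0,),(1,),(0,1)]:
    best=None
    for yaw in (-.3,.3,):
        r=minimize(cost,[x0[0],x0[1],yaw,.065],args=(cams,),method="Nelder-Mead",options=dict(initial_simplex=np.array([x0[0],x0[1],yaw,.065])+np.vstack([np.zeros(4),np.diag([.02,.02,.1,.02])]),xatol=2e-5,fatol=.05))
        if best is None or r.fun<best.fun: best=r
    print(cams,best.x,best.fun)
E
python3 fit.py
python3 - <<'E'
from h import *
c=env.capture("top"); d=env.capture("side")
f=lambda i,x,y:cv2.resize(i[y:y+80,x:x+80],(400,400),interpolation=cv2.INTER_CUBIC)
im=np.hstack([f(c["image"],440,260),f(d["image"],400,390)]) 
save({"image":im},"blk")
E
```

```text
[np.int64(335), np.int64(238), np.int64(4784)]Traceback (most recent call last):
  File "fit.py", line 7, in <module>
    h=cv2.cvtColor(c["image"],cv2.COLOR_RGB2HSV).astype(int); b=env.find_in(c,"gauge_plate")[0]["bbox"]
                                                                ~~~~~~~~~~~~~~~~~~~~~~~~~~~~^^^
IndexError: list index out of range
```

View pics/blk.png

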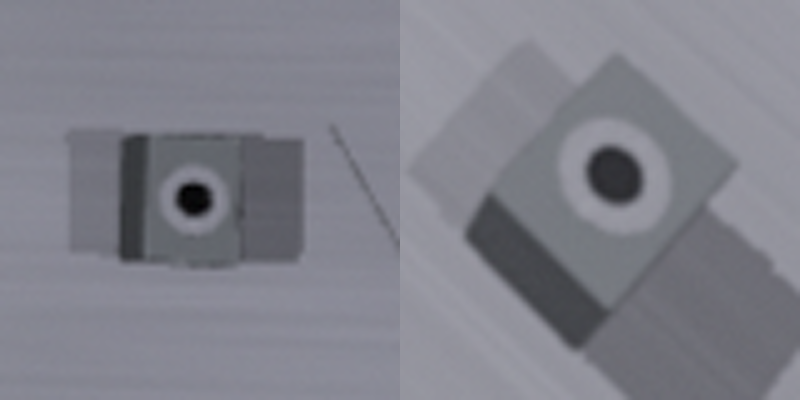

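```bash
sed -i 's/; b=env.find_in(c,"gauge_plate")\[0\]\["bbox"\]/; b=([349,252,80,98],[342,280,135,104])[c is cs[1]]/' fit.py; python3 fit.py
python3 - <<'E'
from h import *
np.set_printoptions(precision=4,suppress=True)
c=env.capture("top"); d=env.capture("side")
for cam,o,pts in((c,(440,260),[(147,135),(242,138),(240,262),(145,262)]),(d,(400,390),[(217,53),(338,162),(205,312),(88,192)])):
    P=np.array([at_z(cam,(o[0]+(u+.5)/5-.5,o[1]+(v+.5)/5-.5),.05)[:2] for u,v in pts]); print(P.mean(0),P.tolist())
    for i in range(4):
        e=P[(i+1)%4]-P[i]; print(np.linalg.norm(e),np.arctan2(e[1],e[0]))
E
```

```text
[np.int64(334), np.int64(238), np.int64(4777)]
[np.int64(388), np.int64(271), np.int64(5012)]
(0,) [ 0.5777  0.009  -0.2825  0.0637] 641.0588235294117
(1,) [ 0.582   0.0123 -0.3     0.063 ] 3479.2941176470586
(0, 1) [ 0.5786  0.0093 -0.2834  0.064 ] 4215.6627450980395
[ 0.4643 -0.2917] [[0.4937398578050585, -0.27028648165252334], [0.49339153052377216, -0.3147343111220358], [0.43556776252625273, -0.31305440059561274], [0.43449234032459516, -0.2688376024198027]]
0.04444919432842119 -1.5786329333261055
0.05784816544029498 3.1125485737870555
0.04422987422356224 1.5951131084217887
0.05926523077343765 -0.024449809422816857
[ 0.4637 -0.2912] [[0.49412390234934567, -0.27102979099498814], [0.4932856160242833, -0.3143003292517677], [0.4326032659060082, -0.3111553766122003], [0.43492643762396865, -0.26846483704336477]]
0.04327865761543686 -1.5901670466334827
0.060763791380904125 3.0898125000795207
0.0427537050500824 1.5164310619039347
0.05925300683244863 -0.04330169603264781
```

Run:
```python
from h import *
v=[.5777,.009,-.2825,.0637]
Rm=rz(v[2]); t=np.array([v[0],v[1],0])
ims=[]
for n,(x,y) in(("top",(285,190)),("side",(265,215))):
    c=env.capture(n); im=cv2.resize(c["image"][y:y+125,x:x+150] if 1 else 0,None,fx=2.66,fy=2.66,interpolation=cv2.INTER_CUBIC)
    for X in (box(.08,.096,-.075,.05,.01,.028),box(-.11,.1,-.075,.075,0,.01),box(-.02-v[3],.08-v[3],.05,.066,.01,.028),box(-.017-v[3],-.003-v[3],.051,.065,.028,.062)):
        u=np.array([proj(c,p) for p in X@Rm.T+t]); print(n,u.round(0)[::2].tolist())
        h=cv2.convexHull((((u-[x,y]+.5)*2.66-.5)).astype(np.int32)); cv2.polylines(im,[h],True,(255,255,255),1)
    ims.append(im)
save({"image":np.hstack(ims)},"ov")
```

```text
top [[389.0, 228.0], [340.0, 213.0], [391.0, 222.0], [342.0, 207.0]]
top [[366.0, 303.0], [307.0, 284.0], [391.0, 221.0], [333.0, 204.0]]
top [[320.0, 277.0], [314.0, 275.0], [332.0, 238.0], [326.0, 236.0]]
top [[320.0, 275.0], [315.0, 273.0], [322.0, 269.0], [316.0, 268.0]]
side [[401.0, 284.0], [365.0, 238.0], [408.0, 281.0], [372.0, 235.0]]
side [[311.0, 330.0], [275.0, 269.0], [409.0, 283.0], [367.0, 229.0]]
side [[293.0, 270.0], [289.0, 264.0], [338.0, 250.0], [334.0, 244.0]]
side [[294.0, 263.0], [291.0, 258.0], [300.0, 260.0], [297.0, 255.0]]
```

View pics/ov.png

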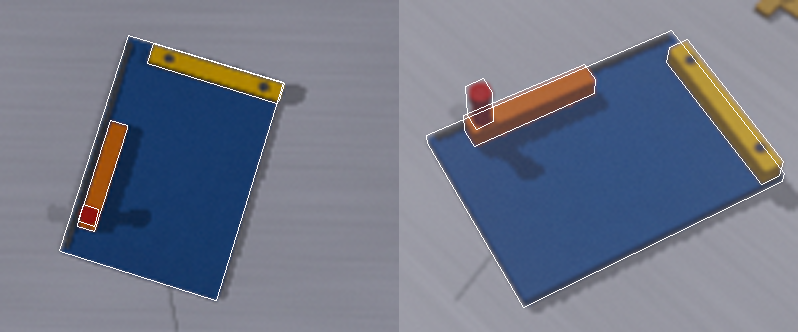

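```bash
cat >> h.py <<'E'
PL=(np.array([.578,.0092,0]),-.283)
def w(x,y,z): return PL[0]+rz(PL[1])@np.array([x,y,z])
def delta(p,jaw):
    "cm shift in tool axes and spin to bring TCP to p, jaw (tool y) angle jaw mod pi"
    s=env.read_state(); T=quat(s["ee_rot"]).as_matrix(); d=T.T@(np.array(p)-s["tool_pos"])*100
    a=np.arctan2(T[1,1],T[0,1]); sp=-(jaw-a); alt=[sp+k*np.pi for k in(-2,-1,0,1,2)]
    sp=sorted(alt,key=abs)[:2]; print("delta",d.round(2),"spin",np.round(sp,3),"tcp",s["tool_pos"].round(4),"F",s["contact_force"].round(2),"gap",round(s["finger_gap"],4),"q6",s["q"][5].round(2),"t",s["clock"])
    print("tilt",T[:,2].round(3))
E
python3 -c "
from h import *
p=w(-.0735,.058,.13);print(p);delta(p,PL[1])"
```

```text
[0.52361946 0.08541684 0.13      ]
delta [-47.29 -33.45  10.13] spin [ 1.545 -1.597] tcp [0.1748 0.5478 0.2313] F [-0.11 -0.13 -0.63] gap 0.0853 q6 -0.12 t 1.3
tilt [ 0.  0. -1.]
```

>>> servo_tool --pt "-5 -3.5 0 0.12" --pt "-10 -7 0 0.24" --pt "-15 -10.5 0 0.36" --pt "-20 -14 0 0.48" --pt "-24 -17 0 0.6" --pt "-28 -20 0 0.72" --pt "-32 -22.5 1 0.84" --pt "-35 -25 3 0.96" --pt "-38 -27 5 1.08" --pt "-41 -29 6.5 1.2" --pt "-43.5 -31 8 1.32" --pt "-45.5 -32.2 9 1.44" --pt "-47 -33.2 9.8 1.545" --pt "-47.3 -33.45 10.1 1.545" --pt "-47.3 -33.45 10.1 1.545" --pt "-47.3 -33.45 10.1 1.545" --pt "-47.3 -33.45 10.1 1.545" --fingers 1 --force 40

```text
clock: 2.72
tool_pos: [0.5234, 0.0852, 0.1299]
ee_rot: [-0.001, 0.8, 0.6, -0.0]
contact_force: [-0.2, 0.0, 1.0]
finger_gap: 0.0856
```

```bash
python3 -c "
from h import *
delta(w(-.0735,.058,.033),PL[1])
c=env.capture('wrist');save(c,'w1');print(env.find_in(c,'gate_knob')[:2])"
```

```text
delta [0.02 0.03 9.69] spin [-2.00e-03  3.14e+00] tcp [0.5234 0.0852 0.1299] F [-0.22  0.    1.01] gap 0.0856 q6 0.31 t 2.7167
tilt [-0.002  0.001 -1.   ]
[{'bbox': [372.6, 246.9, 143.1, 52.5], 'p': 0.65}]
```

View pics/w1.png

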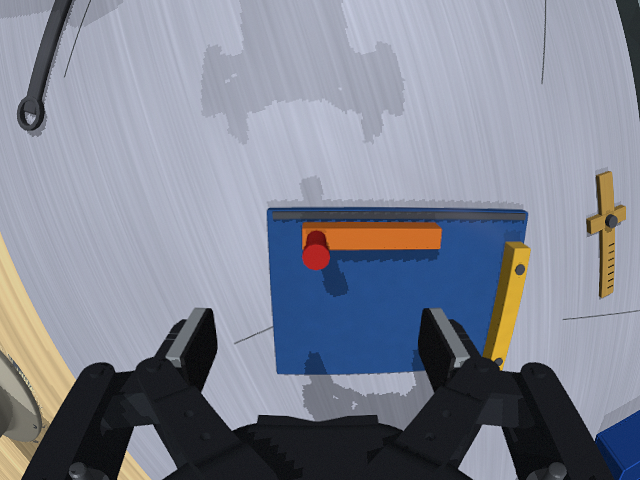

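The wrist view shows the red knob top at (316,257), midway between the open jaws (about columns 205 and 430).

```bash
python3 -c "
from h import *
c=env.capture('wrist');p=at_z(c,(316,257),.062,True);q=p-PL[0];print(p,rz(-PL[1])@q)
for u in [(504,243),(302,225),(440,226),(441,247)]: print(rz(-PL[1])@(at_z(c,u,.028,True)-PL[0]))"
```

```text
[0.52184139 0.08553589 0.062     ] [-0.07524058  0.05761781  0.062     ]
[0.06738988 0.05472939 0.028     ]
[-0.08492177  0.06799476  0.028     ]
[0.01268268 0.06762372 0.028     ]
[0.01513416 0.05180432 0.028     ]
```

>>> servo_tool --pt "0 0 3 0" --pt "0 0 6 0" --pt "0 0 8 0" --pt "0 0 9 0" --pt "0 0 9.6 0" --pt "0 0 9.6 0" --pt "0 0 9.6 0"

```text
clock: 3.45
tool_pos: [0.5245, 0.0859, 0.0353]
ee_rot: [0.001, 0.8, 0.601, 0.001]
contact_force: [0.6, -0.3, 0.8]
finger_gap: 0.0854
```

>>> servo_tool --pt "0 0 0 0" --pt "0 0 0 0" --pt "0 0 0 0" --pt "0 0 0 0" --pt "0 0 0 0" --pt "0 0 0 0" --pt "0 0 0 0" --pt "0 0 0 0" --pt "0 0 0 0" --pt "0 0 0 0" --fingers 0 --force 30

```text
clock: 4.28
tool_pos: [0.5236, 0.0854, 0.0346]
ee_rot: [-0.0, 0.8, 0.6, -0.0]
contact_force: [-1.2, 0.6, 5.2]
finger_gap: 0.0155
```

>>> servo_tool --pt "0 0.8 0 0" --pt "0 1.6 0 0" --pt "0 2.4 0 0" --pt "0 3.2 0 0" --pt "0 4.0 0 0" --pt "0 4.8 0 0" --pt "0 5.4 0 0" --pt "0 5.8 0 0" --pt "0 6.0 0 0" --pt "0 6.1 0 0" --pt "0 6.1 0 0"

```text
clock: 5.2
tool_pos: [0.5829, 0.0684, 0.0346]
ee_rot: [0.0, 0.8, 0.6, 0.0]
contact_force: [-0.9, -0.4, 5.2]
finger_gap: 0.0155
```

>>> servo_tool --pt "0 0.1 0 0" --pt "0 0.2 0 0" --pt "0 0.3 0 0" --pt "0 0.4 0 0" --pt "0 0.4 0 0" --pt "0 0.4 0 0" --pt "0 0.4 0 0"

```text
clock: 5.78
tool_pos: [0.5833, 0.0683, 0.0345]
ee_rot: [-0.002, 0.8, 0.6, -0.002]
contact_force: [-5.8, 3.1, 10.1]
finger_gap: 0.0152
```

>>> servo_tool --pt "0 0.1 0 0" --pt "0 0.2 0 0" --pt "0 0.3 0 0" --pt "0 0.3 0 0" --pt "0 0.3 0 0" --pt "0 0.3 0 0"

```text
clock: 6.28
tool_pos: [0.5832, 0.0683, 0.0345]
ee_rot: [-0.005, 0.8, 0.6, -0.004]
contact_force: [-11.9, 4.9, 13.9]
finger_gap: 0.0153
```

```bash
sed -i 's/(342,280/(342,280/; s/^x0=.*/x0=[.578,.0092]/; s/,.065\]/,.01]/g; s/for cams in .*:/for cams in [(0,)]:/' fit.py; sed -i 's/h\[...,1\]>140/h[...,1]>110/' fit.py; python3 fit.py; python3 -c "
from h import *
delta(w(-.01,.058,.033),PL[1])"
```

```text
[np.int64(189), np.int64(0), np.int64(2636)]
[np.int64(689), np.int64(406), np.int64(7153)]
(0,) [ 0.5774  0.006  -0.285   0.0132] 3230.7137254901963
delta [-0.02  0.15  0.15] spin [-1.000e-03  3.141e+00] tcp [0.5832 0.0683 0.0345] F [-11.76   3.92  14.05] gap 0.0152 q6 0.28 t 6.3833
tilt [-0.011  0.003 -1.   ]
```

>>> servo_tool --pt "0 -0.3 0 0" --pt "0 -0.5 0 0" --pt "0 -0.5 0 0"

```text
clock: 6.63
tool_pos: [0.5833, 0.0683, 0.0346]
ee_rot: [-0.001, 0.8, 0.6, -0.0]
contact_force: [-3.4, 1.8, 6.7]
finger_gap: 0.0154
```

>>> servo_tool --pt "0 0 0 0" --pt "0 0 0 0" --pt "0 0 0 0" --pt "0 0 0 0" --pt "0 0 0 0" --pt "0 0 0 0" --pt "0 0 -1 0" --pt "0 0 -4 0" --pt "0 0 -8 0" --pt "0 0 -10 0" --pt "0 0 -10 0" --pt "0 0 -10 0" --fingers 1

```text
clock: 7.63
tool_pos: [0.5853, 0.0678, 0.1365]
ee_rot: [0.001, 0.8, 0.6, 0.002]
contact_force: [-0.1, 0.4, -1.1]
finger_gap: 0.0852
```

```bash
python3 -c "
from h import *
delta([.464,-.2915,.13],np.pi/2-.03)
c=env.capture('wrist');save(c,'w2')"
```

```text
delta [-37.89  -1.62   0.6 ] spin [ 1.318 -1.824] tcp [0.5853 0.0678 0.1365] F [-0.11  0.42 -1.15] gap 0.0852 q6 0.28 t 7.6333
tilt [ 0.004  0.    -1.   ]
```

View pics/w2.png

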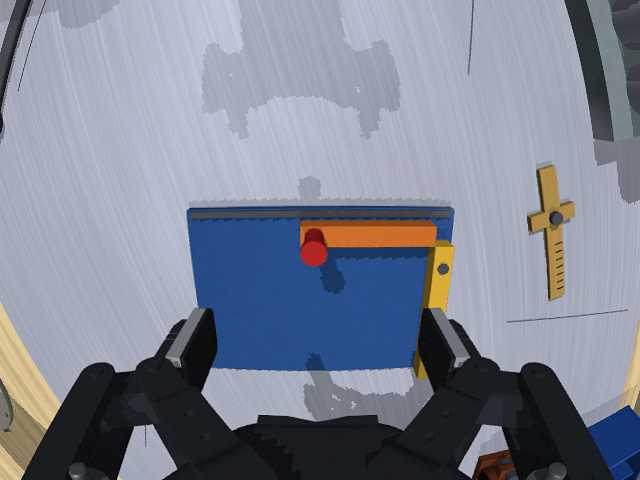

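>>> servo_tool --pt "-4 0 0 0.12" --pt "-8 0 0 0.24" --pt "-12 -0.5 0 0.36" --pt "-16 -0.5 0 0.48" --pt "-19 -1 0 0.6" --pt "-22 -1 0 0.72" --pt "-25 -1 0 0.84" --pt "-28 -1 0 0.96" --pt "-31 -1.5 0 1.08" --pt "-34 -1.5 0 1.2" --pt "-36.5 -1.6 0.3 1.31" --pt "-37.9 -1.6 0.6 1.318" --pt "-37.9 -1.6 0.6 1.318" --pt "-37.9 -1.6 0.6 1.318" --pt "-37.9 -1.6 0.6 1.318"

```text
clock: 8.93
tool_pos: [0.4628, -0.2902, 0.1275]
ee_rot: [-0.001, 1.0, -0.014, -0.001]
contact_force: [-0.7, 0.6, -0.4]
finger_gap: 0.0855
```

```bash
python3 -c "
from h import *
delta([.464,-.2915,.02],np.pi/2-.03)
c=env.capture('wrist');save(c,'w3');print(env.find_in(c,'washer_block')[:1])"
```

```text
delta [ 0.13  0.15 10.75] spin [ 2.00e-03 -3.14e+00] tcp [ 0.4628 -0.2902  0.1275] F [-0.7   0.56 -0.4 ] gap 0.0855 q6 0.91 t 8.9333
tilt [-0.001  0.002 -1.   ]
[{'bbox': [318.5, 241.6, 76.0, 104.2], 'p': 0.62}]
```

View pics/w3.png

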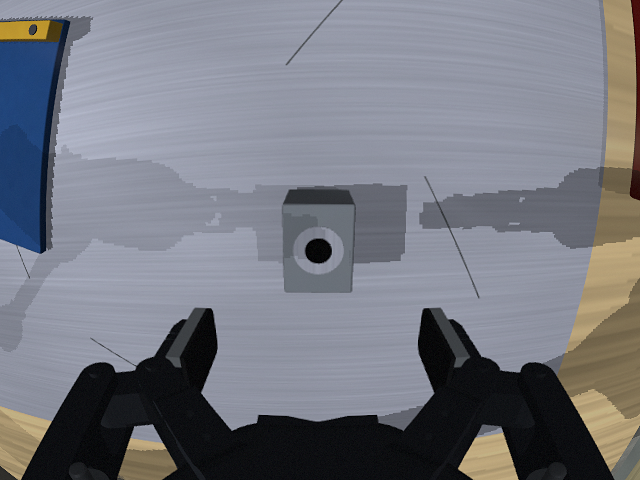

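The block lies centred between the jaws, its washer at (318,251) and its sides parallel to the jaw axis.

```bash
python3 -c "
from h import *
c=env.capture('wrist')
print(at_z(c,(318,250.5),.05,True)); Q=[at_z(c,u,.05,True)[:2] for u in [(283,205),(355,205),(352,292),(285,292)]];print(np.mean(Q,0),Q)
e=Q[0]-Q[3]+Q[1]-Q[2];print(np.arctan2(e[1],e[0]))
delta([.464,-.291,.02],np.pi/2-.03)"
```

```text
[ 0.4638544 -0.2920189  0.05     ]
[ 0.46392741 -0.29249722] [array([ 0.49380309, -0.27161865]), array([ 0.49255581, -0.31531325]), array([ 0.43403489, -0.31360628]), array([ 0.43531584, -0.26945072])]
-0.033104454495495046
delta [ 0.06  0.07 10.82] spin [ 2.000e-03 -3.139e+00] tcp [ 0.4634 -0.2903  0.1282] F [-0.47 -0.77  0.62] gap 0.0853 q6 0.91 t 9.0833
tilt [-0.     0.001 -1.   ]
```

>>> servo_tool --pt "0.05 0.16 3 0" --pt "0.05 0.16 6 0" --pt "0.05 0.16 8.5 0" --pt "0.05 0.16 10 0" --pt "0.05 0.16 10.8 0" --pt "0.05 0.16 10.8 0" --pt "0.05 0.16 10.8 0" --pt "0.05 0.16 10.8 0"

```text
clock: 9.75
tool_pos: [0.4646, -0.2937, 0.0215]
ee_rot: [0.001, 1.0, -0.015, 0.001]
contact_force: [-0.5, -0.6, -0.5]
finger_gap: 0.0856
```

>>> servo_tool --pt "0 0 0 0" --pt "0 0 0 0" --pt "0 0 0 0" --pt "0 0 0 0" --pt "0 0 0 0" --pt "0 0 0 0" --pt "0 0 0 0" --pt "0 0 0 0" --pt "0 0 0 0" --pt "0 0 0 0" --fingers 0 --force 60

```text
clock: 10.58
tool_pos: [0.4639, -0.2935, 0.0212]
ee_rot: [0.0, 1.0, -0.015, 0.001]
contact_force: [-0.4, 0.9, 6.1]
finger_gap: 0.0441
```

>>> servo_tool --pt "0 0 -1 0" --pt "0 0 -3 0" --pt "0 0 -5 0" --pt "0 0 -6 0" --pt "0 0 -6 0" --pt "0 0 -6 0" --pt "0 0 -6 0"

```text
clock: 11.17
tool_pos: [0.4627, -0.2927, 0.0794]
ee_rot: [-0.001, 1.0, -0.015, -0.001]
contact_force: [-0.7, 0.4, -1.6]
finger_gap: 0.0438
```

```bash
python3 -c "
from h import *
delta(w(.035,.010,.08),PL[1]-np.pi/2)
c=env.capture('wrist');save(c,'w4')"
```

```text
delta [ 14.25 -30.62  -0.05] spin [ 0.253 -2.889] tcp [ 0.4627 -0.2927  0.0794] F [-0.65  0.4  -1.59] gap 0.0438 q6 0.91 t 11.1667
tilt [-0.002  0.001 -1.   ]
```

View pics/w4.png

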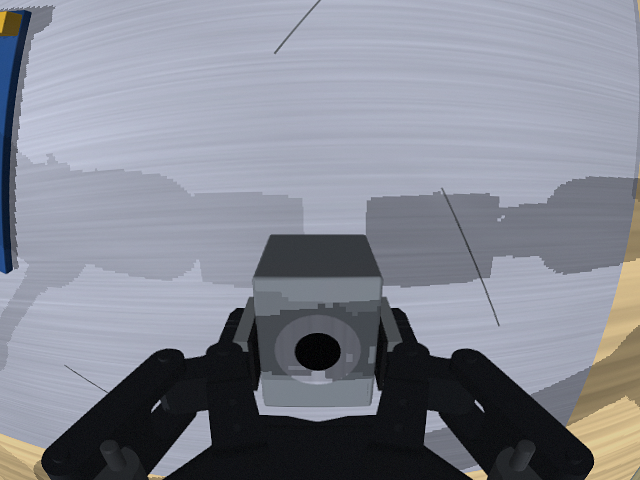

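The block is gripped square between the pads and clear of the sheet. Its washer is at (318,352).

>>> servo_tool --pt "1.5 -3 0 0.03" --pt "3 -6 0 0.06" --pt "4.5 -9.5 0 0.09" --pt "6 -13 0 0.12" --pt "7.5 -16.5 0 0.15" --pt "9 -20 0 0.18" --pt "10.5 -23 0 0.2" --pt "12 -26 0 0.23" --pt "13.3 -28.5 0 0.25" --pt "14 -30 0 0.253" --pt "14.25 -30.6 0 0.253" --pt "14.25 -30.6 0 0.253" --pt "14.25 -30.6 0 0.253" --pt "14.25 -30.6 0 0.253"

```text
clock: 12.38
tool_pos: [0.6142, 0.0071, 0.0797]
ee_rot: [0.0, 0.99, -0.141, -0.001]
contact_force: [-0.5, 0.4, -1.4]
finger_gap: 0.044
```

```bash
python3 -c "
from h import *
delta(w(.035,.010,.0312),PL[1]-np.pi/2)"
```

```text
delta [-0.02 -0.19  4.85] spin [-1.000e-03  3.141e+00] tcp [0.6142 0.0071 0.0797] F [-0.47  0.41 -1.42] gap 0.044 q6 1.75 t 12.3833
tilt [-0.002 -0.    -1.   ]
```

>>> servo_tool --pt "0 0 2 0" --pt "0 0 3.5 0" --pt "0 0 4.3 0" --pt "0 0 4.6 0" --pt "0 0 4.7 0" --pt "0 0 4.8 0" --pt "0 0 4.9 0" --pt "0 0 4.9 0" --pt "0 0 4.9 0"

```text
clock: 13.13
tool_pos: [0.6156, 0.0083, 0.0319]
ee_rot: [-0.0, 0.99, -0.141, 0.001]
contact_force: [1.2, 0.2, -2.2]
finger_gap: 0.0443
```

>>> servo_tool --pt "0 0 0.05 0" --pt "0 0 0.1 0" --pt "0 0 0.15 0" --pt "0 0 0.15 0" --pt "0 0 0.15 0"

```text
clock: 13.55
tool_pos: [0.6155, 0.0084, 0.0312]
ee_rot: [-0.0, 0.99, -0.141, 0.001]
contact_force: [-1.7, -0.3, 5.4]
finger_gap: 0.044
```

>>> servo_tool --pt "0 0 -0.1 0" --pt "0.3 0 -0.1 0" --pt "0.6 0 -0.1 0" --pt "0.9 0 -0.1 0" --pt "1.2 0 -0.1 0" --pt "1.3 0 -0.1 0" --pt "1.4 0 -0.1 0" --pt "1.5 0 -0.1 0" --pt "1.6 0 -0.1 0" --pt "1.6 0 -0.1 0" --pt "1.6 0 -0.1 0"

```text
clock: 14.47
tool_pos: [0.6275, 0.0048, 0.0313]
ee_rot: [-0.0, 0.99, -0.141, -0.003]
contact_force: [-8.2, 1.9, 10.1]
finger_gap: 0.0442
```

```bash
python3 -c "
from h import *
s=env.read_state();print(rz(-PL[1])@(s['tool_pos']-PL[0]),rz(-PL[1])@s['contact_force'],s['ft_torque'])
delta(w(.05,.0275,.0312),PL[1]-np.pi/2)"
```

```text
[0.04870866 0.00960628 0.03134742] [-8.36281675 -0.48039011 10.05801973] [0.41032702 1.16422203 0.10017607]
delta [ 0.13 -1.79  0.01] spin [ 0.    -3.141] tcp [0.6275 0.0048 0.0313] F [-8.16  1.87 10.06] gap 0.0442 q6 1.75 t 14.4667
tilt [-0.006  0.002 -1.   ]
```

>>> servo_tool --pt "-0.4 0 -0.1 0" --pt "-0.4 -0.4 -0.1 0" --pt "-0.4 -0.8 -0.1 0" --pt "-0.4 -1.2 -0.1 0" --pt "-0.4 -1.5 -0.1 0" --pt "-0.4 -1.6 -0.1 0" --pt "-0.4 -1.7 -0.1 0" --pt "-0.4 -1.8 -0.1 0" --pt "-0.4 -1.9 -0.1 0" --pt "-0.4 -2.0 -0.1 0" --pt "-0.4 -2.0 -0.1 0" --pt "-0.4 -2.0 -0.1 0"

```text
clock: 15.47
tool_pos: [0.632, 0.0228, 0.0317]
ee_rot: [0.001, 0.99, -0.141, -0.0]
contact_force: [-0.7, -5.6, -1.3]
finger_gap: 0.0439
```

```bash
python3 -c "
from h import *
s=env.read_state();print(rz(-PL[1])@(s['tool_pos']-PL[0]),rz(-PL[1])@s['contact_force'],s['ft_torque'])
delta(w(.05,.0275,.0312),PL[1]-np.pi/2)"
```

```text
[0.04803796 0.02809644 0.03172461] [ 0.94212079 -5.58214048 -1.31821419] [-0.9062133   0.14433737  0.12894257]
delta [0.2  0.06 0.05] spin [ 1.000e-03 -3.141e+00] tcp [0.632  0.0228 0.0317] F [-0.65 -5.62 -1.32] gap 0.0439 q6 1.78 t 15.4667
tilt [-0.001 -0.002 -1.   ]
```

>>> servo_tool --pt "0.2 0 0.05 0" --pt "0.4 0 0.1 0" --pt "0.6 0 0.1 0" --pt "0.8 0 0.1 0" --pt "0.8 -0.2 0.1 0" --pt "0.8 -0.35 0.1 0" --pt "0.8 -0.35 0.1 0" --pt "0.8 -0.35 0.1 0" --pt "0.8 -0.35 0.1 0"

```text
clock: 16.22
tool_pos: [0.6327, 0.0227, 0.0316]
ee_rot: [0.003, 0.99, -0.14, -0.008]
contact_force: [-17.6, -8.5, 13.9]
finger_gap: 0.0441
```

```bash
python3 -c "
from h import *
s=env.read_state();print(rz(-PL[1])@(s['tool_pos']-PL[0]),rz(-PL[1])@s['contact_force'],s['ft_torque'])
delta(w(.05,.0275,.0312),PL[1]-np.pi/2)"
```

```text
[0.04872997 0.02826945 0.03157923] [-14.52731477 -13.08537696  13.9176539 ] [-1.42678529  2.55499758  0.15621905]
delta [0.13 0.08 0.04] spin [ 2.00e-03 -3.14e+00] tcp [0.6327 0.0227 0.0316] F [-17.6   -8.51  13.92] gap 0.0441 q6 1.78 t 16.2167
tilt [-0.016 -0.004 -1.   ]
```

>>> servo_tool --pt "0 0 -0.05 0" --pt "0 0 -0.1 0" --pt "0 0 -0.1 0" --pt "0 0 -0.1 0" --pt "0 0 -0.1 0" --pt "0 0 -0.1 0"

```text
clock: 16.72
tool_pos: [0.6327, 0.0227, 0.0316]
ee_rot: [0.003, 0.99, -0.14, -0.008]
contact_force: [-14.7, -8.5, 8.8]
finger_gap: 0.0443
```

```bash
python3 -c "
from h import *
s=env.read_state();print(rz(-PL[1])@(s['tool_pos']-PL[0]),rz(-PL[1])@s['contact_force'],s['ft_torque'])
delta(w(.05,.0275,.0312),PL[1]-np.pi/2)
a=env.capture('side');b=env.capture('wrist')
f=cv2.resize(a['image'][200:325,290:440],(480,400),interpolation=cv2.INTER_CUBIC)
g=b['image'][180:420,220:412]; g=cv2.resize(g,(320,400))
save({'image':np.hstack([f,g])},'fin')"
```

```text
[0.04873774 0.02822863 0.03164529] [-11.70496032 -12.30562028   8.80630424] [-1.46582317  2.28644333  0.18396056]
delta [0.13 0.07 0.04] spin [ 2.00e-03 -3.14e+00] tcp [0.6327 0.0227 0.0316] F [-14.68  -8.55   8.81] gap 0.0443 q6 1.78 t 16.7167
tilt [-0.017 -0.004 -1.   ]
```

View pics/fin.png

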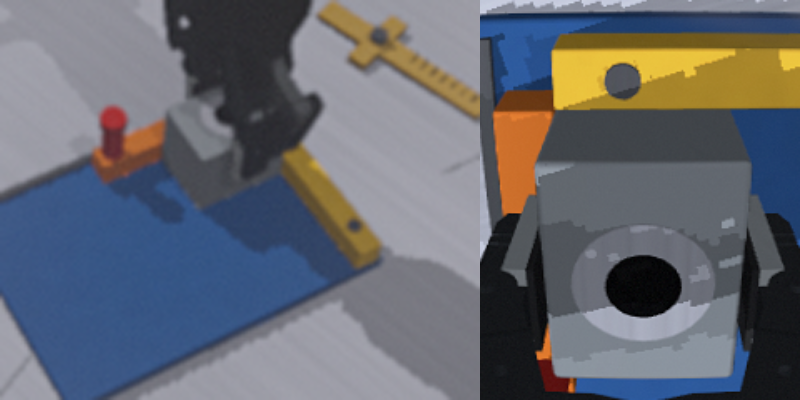

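Both sides bear in the view: the block's far face meets the fence and its left face meets the gate, and they look parallel. I'll re-seat it once, with less gate friction and less down force, to separate true contact forces from friction.

>>> servo_tool --pt "0 0.3 0 0" --pt "0 0.5 -0.05 0" --pt "0.1 0.5 -0.05 0" --pt "0.2 0.5 -0.05 0" --pt "0.2 0.5 -0.05 0" --pt "0.2 0.5 -0.05 0"

```text
clock: 17.32
tool_pos: [0.6327, 0.0224, 0.0317]
ee_rot: [-0.001, 0.99, -0.141, -0.009]
contact_force: [-14.9, 3.1, 8.2]
finger_gap: 0.0438
```

```bash
python3 -c "
from h import *
s=env.read_state();print(rz(-PL[1])@(s['tool_pos']-PL[0]),rz(-PL[1])@s['contact_force'],s['ft_torque'])"
```

```text
[0.04884749 0.02799474 0.03172162] [-15.15529483  -1.22233166   8.1871713 ] [0.59314154 2.28652535 0.22114819]
```

>>> servo_tool --pt "0 -0.2 0 0" --pt "0 -0.4 0 0" --pt "0 -0.6 0 0" --pt "0 -0.6 0 0" --pt "0 -0.6 0 0" --pt "0 -0.6 0 0" --pt "0 -0.6 0 0" --pt "0 -0.6 0 0"

```text
clock: 17.98
tool_pos: [0.6328, 0.0227, 0.0318]
ee_rot: [0.004, 0.99, -0.14, -0.01]
contact_force: [-18.0, -10.2, 10.1]
finger_gap: 0.0437
```

```bash
python3 -c "
from h import *
s=env.read_state();print(rz(-PL[1])@(s['tool_pos']-PL[0]),rz(-PL[1])@s['contact_force'],s['ft_torque'])
delta(w(.05,.0275,.0312),PL[1]-np.pi/2)"
```

```text
[0.04883934 0.0282765  0.03184071] [-14.40534099 -14.8023764   10.13771919] [-1.65216655  2.92093292  0.12349407]
delta [0.12 0.08 0.06] spin [ 2.00e-03 -3.14e+00] tcp [0.6328 0.0227 0.0318] F [-17.97 -10.19  10.14] gap 0.0437 q6 1.79 t 17.9833
tilt [-0.021 -0.005 -1.   ]
```

>>> servo_tool --pt "-0.2 0.2 0 0" --pt "-0.4 0.4 -0.05 0" --pt "-0.4 0.4 -0.05 0" --pt "-0.4 0.4 -0.05 0" --pt "-0.3 0.3 -0.05 0" --pt "-0.2 0.2 -0.05 0" --pt "-0.1 0.1 -0.05 0" --pt "0 0 -0.05 0" --pt "0 0 -0.05 0" --pt "0 0 -0.05 0" --pt "0 0 -0.05 0" --pt "0 0 -0.05 0" --pt "0 0 -0.05 0"

```text
clock: 19.07
tool_pos: [0.6328, 0.0227, 0.0318]
ee_rot: [0.004, 0.99, -0.14, -0.01]
contact_force: [-17.8, -10.3, 7.4]
finger_gap: 0.0442
```

```bash
python3 -c "
from h import *
s=env.read_state();print(rz(-PL[1])@(s['tool_pos']-PL[0]),rz(-PL[1])@s['contact_force'],s['ft_torque'],s['joint_vel'])
delta(w(.05,.0275,.0312),PL[1]-np.pi/2)
b=env.capture('wrist');save({'image':cv2.resize(b['image'][170:400,200:440],(720,690))[:600]},'fin2')"
```

```text
[0.04880659 0.02828563 0.03183671] [-14.2346569  -14.90775091   7.37788555] [-1.71485092  2.72077227  0.21031745] [ 1.11906084e-03  1.16889174e-03  4.54167407e-05  8.94436032e-04
  4.07371400e-04 -1.60259133e-04]
delta [0.12 0.08 0.06] spin [ 2.000e-03 -3.139e+00] tcp [0.6328 0.0227 0.0318] F [-17.83 -10.34   7.38] gap 0.0442 q6 1.79 t 19.0667
tilt [-0.021 -0.005 -1.   ]
```

View pics/fin2.png

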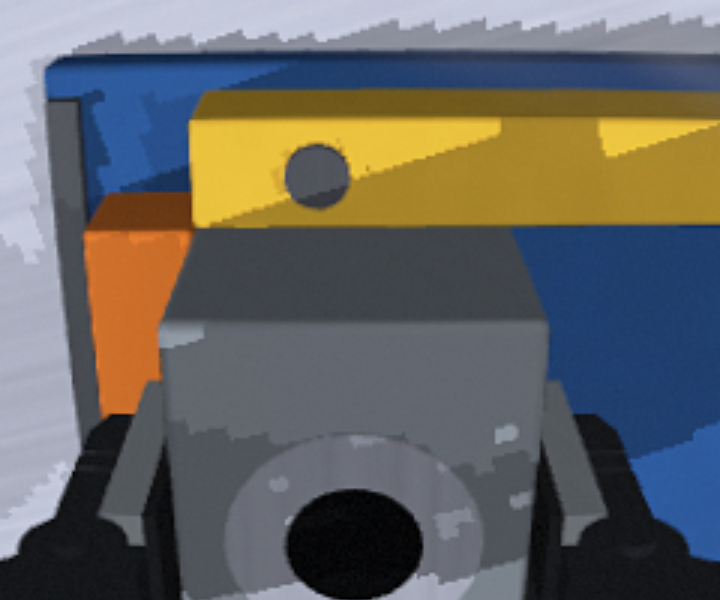

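The block meets the fence along (195–515,228) and the gate along x≈165–190, with all edges parallel. The gate still touches the fence, so I'm handing in.

```bash
python3 -c "
from h import *
print(env.finish_job())
s=env.read_state();print(rz(-PL[1])@s['contact_force'],s['clock'])"
```

```text
the job is handed in; nothing more can be done
None
the job is handed in; nothing more can be done
```

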